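# Lever the sagging microscope plinth level with the pry bar

### The job

The stone plate under the microscope stand has sagged at its front edge. Lay the long pry bar over the ridged fulcrum block with its bare tip under that edge, then press the bar's sleeved end down to lever the edge up until the plate is about level; its front legs lock by themselves and keep it there. Lift with the bar only, do not push or pull the plate with the robot, and leave the bar lying over the block.

Things in the scene. Friction and masses are not known exactly. Their poses are not given: they have to be found in the camera images.
- pry_bar: long flat steel bar 380 x 28 x 10 mm, 0.8 kg, flat on the table; black rubber sleeve on the last 90 mm of one end (40 wide, 13 mm thick there). Origin: centre of the underside, also the balance point. x along the bar to the bare tip (at +190 mm; sleeved end at -190), z up. A similar 170 mm bar nearby is too short and not used.
- fulcrum: loose dark steel block, 1.8 kg, already in place: foot 60 (x) x 90 (y) x 50 mm high, above it a 24 mm wide rib with a bright half-round ridge along y, ridge top 87 mm above the table, between two cheeks 66 mm apart and 100 mm high. Origin: centre of the underside, z up. It stands 65 to 85 mm out from the plate's front edge, about parallel. The bar lies on the ridge between the cheeks.
- plate: pale stone plate 250 (x) x 240 (y) x 28 mm with a white microscope stand. Origin: middle of the rear lower edge, on the hinge, fixed 128 mm above the table; x from front edge (x = -250 mm) to rear, z normal to the plate. Front sags 4 to 5 degrees; lifting it takes about 35 N; it stays where left; stop 5 mm above level. Front legs 90 mm either side of the middle; free space between.
- plate_edge (a point): middle of the lower edge of the plate's front face (towards the block): 108 to 111 mm above the table at first, 128 when level. The bar tip belongs 30 to 60 mm behind it; level on the ridge the bar passes under with 11 mm to spare. Let go, its sleeved end sinks until the tip bears on the plate; pressing the sleeve takes 10 to 25 N and the plate is level when it is low over the table.
Things that resemble listed ones, but are neither listed nor needed, are in the scene too. Several things have the shape of the fulcrum; the one meant has the colours described above.

How it is judged:
By the outcome, as a careful person would: the job done as asked, in the order asked, and still so for the second after the job is handed in, with the robot touching nothing.
It also fails if it takes over 51 s, if anything falls off the work surface, if the arm or the gripper's body presses on something with over 40 N, if the wrist force passes 120 N, or if a joint passes its speed limit or range.

### The arm

A 6-joint arm with a two-finger parallel gripper is mounted at the origin on the work surface. World frame = base frame: x ahead of the robot, y to its left, z up, the work surface at z = 0. Lengths are in mm, angles in rad, forces in N, time in s.
With the tool pointing down it reaches from about 350 to 950 mm from the base axis. Payload 17.4 kg.
Tool frame: the origin (TCP) lies between the finger pads; the fingertips stand ahead of it and the grasp point (between the pads) lies 8 mm behind it (arm.tip_reach is the z of the fingertips in the tool frame, in mm); z points along the fingers, y is the line along which they close (so a half turn about z gives the same grasp; the last joint's range is limited). The gripper opens to 93 mm and grips with 3 to 60 N. Pads are 15 mm wide; open, the fingers measure 128 mm over their backs; the gripper's body (75 mm by 188 mm) begins 65 mm behind the grasp point.
Start: joints at [-1.174, 0.116, 1.442, -0, 1.584, -0.038], TCP at [284.321, -612.204, 229.646] pointing down, gripper open.
Joint ranges: [-2.83, 2.83], [-0.83, 2.19], [0.07, 2.5], [-1.14, 4.28], [0.01, 3], [-2.97, 2.97]. Speed limits (rad/s): [1.89, 1.89, 2.22, 3.14, 3.14, 3.14].

### API

Orientations are given as a rotation vector (axis times angle).
In Python, from rig import arm, imaging, close_job gives the robot as it stands.
- The arm moves only by the shell command python3 -m crank 'ROWS'. ROWS is JSON, a list of rows, each a list of 5 numbers: the closure, from 0 (fully open) to 1 (shut), then the shift along the tool's x, y, z in m, then the turn about the tool's z in rad. A call has 1 to 12 rows; each row is the pose to reach, as a shift and turn from the pose commanded when the call began, along the tool's axes at that moment; what a row does not reach only later rows make up. A row lasts 1/10 s, in which the tool goes at most 50 mm and 8.59 degrees, less where a joint would pass 70% of its speed; a pose out of reach is approached as far as the arm can. A call with a gripper value outside its range is refused whole. The fingers move at their own pace and stop on an object; the grip force is fixed at half the most. Time passes only in rows, so rows that repeat a pose let the fingers close. It gives the time, the measured TCP pose, the force, the opening and the grip force at its end, in the units of the state.
- arm.observe(): the state, without advancing time (a new reading comes with each control period).
- imaging.grab_frame(name): name is "side" or "top" or "wrist"; returns a dict with "color" (480x640x3 uint8, blue, green, red), "z_map" (480x640 float32, mm along the optical axis (not along the pixel's ray), 0 where there is no reading), "K" (3x3 intrinsics, pixels), "dist" ([k1, k2, p1, p2, k3] as OpenCV has them; the pictures are not rectified), "rvec" (rotation vector, rad) and "tvec" (3), from world to camera coordinates, as OpenCV has them. Camera axes: x right, y down, z forward; pixel columns grow to the right and rows downward; lengths in mm; the calibration is good to about 2 mm. A picture is of the moment at which its call begins.
- close_job(): hands the job in; it is judged then, once.
The state is a dict: "time": time; "joint_pos": joint angles; "joint_velocities": joint speeds; "tau": joint torques, N m; "ee_pos": TCP position; "eef_rot": TCP orientation; "contact_force": force on the tool from outside, world axes, zero at the start; "moment": the same for the moment, N m; "finger_gap": finger opening in mm; "finger_force": force on a finger pad.
Only numpy, scipy, OpenCV 4.12 (cv2) and the standard library are available. Lean on these libraries where they do the work, as an engineer would, in place of code of your own. Each camera call takes 0.05 s, during which the arm holds its last target. There are 200 camera calls.

## Working session

There is one attempt and no reset: what is moved stays moved. The work goes in short steps, Python scripts to look and compute and a shell command to move; the robot and the scene stay as the last step left them, time stands still between calls to the robot, and variables do not carry over. Pictures are saved under pics/ and viewed, at most 10 in all, crops included, and the job is handed in when it is done.

```bash
ls; mkdir -p pics; cat > h.py <<'E'
import numpy as np, cv2, pickle
from rig import arm, imaging
def grab(n):
    f=imaging.grab_frame(n); pickle.dump(f,open(f'{n}.pkl','wb')); return f
def load(n): return pickle.load(open(f'{n}.pkl','rb'))
def ray(f,uv):
    R=cv2.Rodrigues(np.array(f['rvec'],float))[0]; t=np.array(f['tvec'],float).reshape(3)
    p=cv2.undistortPoints(np.array(uv,float).reshape(-1,1,2),np.array(f['K'],float),np.array(f['dist'],float)).reshape(-1,2)
    d=np.c_[p,np.ones(len(p))]
    return -R.T@t, d@R, 
def plane(f,uv,z):
    c,d=ray(f,uv); s=(z-c[2])/d[:,2]; return c+d*s[:,None]
def depth(f,uv):
    c,d=ray(f,uv); uv=np.array(uv).reshape(-1,2).astype(int)
    return c+d*f['z_map'][uv[:,1],uv[:,0]][:,None]
def cloud(f):
    v,u=np.mgrid[0:480,0:640]; return depth(f,np.c_[u.ravel(),v.ravel()]).reshape(480,640,3)
E
python3 - <<'E'
from h import *
for n in ['side','top']:
    f=grab(n); cv2.imwrite(f'pics/{n}0.png',f['color'])
s=arm.observe(); print(s, arm.tip_reach)
E
```

```text
pics
{'time': 0.1, 'joint_pos': array([-1.17378520e+00,  1.16435830e-01,  1.44220973e+00, -3.83166985e-05,
        1.58397613e+00, -3.77907702e-02]), 'joint_velocities': array([ 0.00134237, -0.000759  , -0.00048874,  0.00035611,  0.00199112,
        0.00102898]), 'tau': array([ 2.10982871e-03, -7.22895455e+01, -6.23865080e+01,  7.81788770e-02,
        2.27795541e-02, -1.41477545e-05]), 'ee_pos': array([ 284.25226171, -612.04226392,  228.97347221]), 'eef_rot': array([-3.06666196e+00, -6.77400261e-01,  3.47868520e-04]), 'contact_force': array([ 0.17274885,  0.84736092, -0.58596563]), 'moment': array([0.01977906, 0.01010721, 0.01815885]), 'finger_force': 0.0, 'finger_gap': 93.25914304879237} 11.0
```

View pics/top0.png

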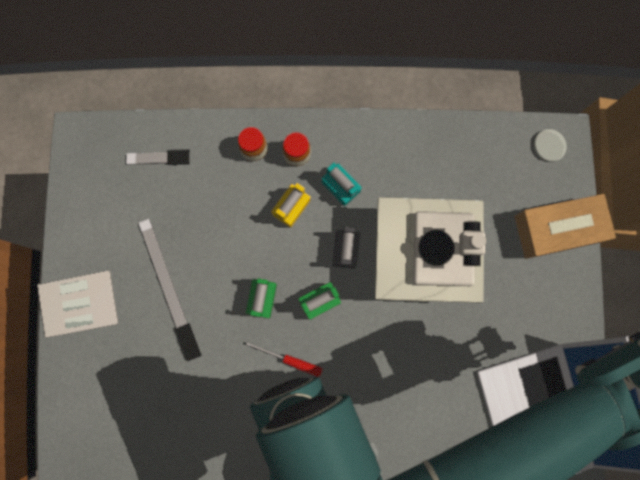

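View pics/side0.png

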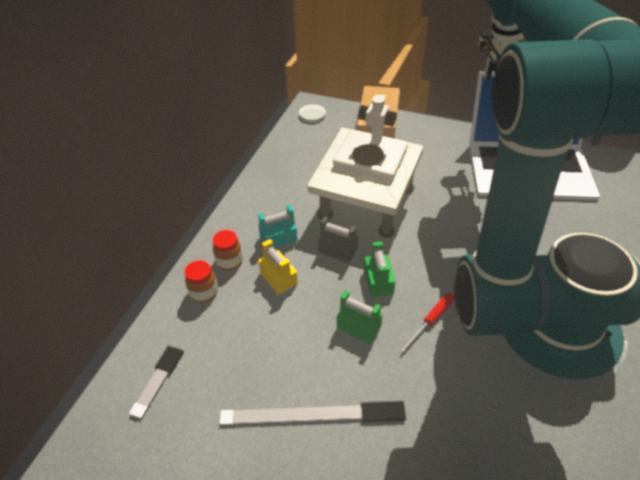

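The top picture shows the long bar with its white tip at (145,222) and its sleeve at (188,345). The plate is at (430,250). Five things have the fulcrum's shape:
- dark: (347,248)
- teal: (342,183)
- yellow: (292,205)
- green: (262,298) and (320,300)

Only the dark one, with its bright ridge, fits the description, and it stands just out from the plate's front edge. The short bar at (158,157) isn't used. Next I'll enlarge a crop to confirm and measure.

```bash
python3 - <<'E'
from h import *
f=load('top'); im=f['color']
c=im[180:320,220:400]; cv2.imwrite('pics/crop0.png',cv2.resize(c,None,fx=4,fy=4,interpolation=cv2.INTER_CUBIC))
P=cloud(f)
# bar: depth above table inside ROI
def rect(mask):
    cs,_=cv2.findContours(mask.astype(np.uint8),cv2.RETR_EXTERNAL,cv2.CHAIN_APPROX_NONE)
    c=max(cs,key=cv2.contourArea); return c
z=P[...,2]; print('table z',np.median(z[350:380,100:130]), 'cam',ray(f,[[320,240]])[0])
g=cv2.cvtColor(im,cv2.COLOR_BGR2GRAY)
roi=np.zeros_like(g,bool); roi[205:365,130:210]=1; roi[268:,:120]=0
print('gray table',g[250,120],'bar',g[270,161],'sleeve',g[340,187],'tip',g[226,146])
bare=roi&(g>130); sl=roi&(g<50)
for n,m,zz in(('bare',bare,10),('sleeve',sl,13)):
    c=rect(m); q=plane(f,c.reshape(-1,2),zz)[:,:2].astype(np.float32)
    r=cv2.minAreaRect(q); print(n,r,cv2.boxPoints(r).round(1).tolist(),cv2.contourArea(c))
# fulcrum cloud
F=P[215:280,325:366].reshape(-1,3); F=F[(F[:,2]>20)]
top=F[F[:,2]>75]; print('fulc n',len(top)); r=cv2.minAreaRect(top[:,:2].astype(np.float32)); print(r); print(np.percentile(top[:,2],[5,50,95]))
m=np.zeros_like(roi); m[215:280,325:366]=1
br=m&(g>90)&(z>70); q=plane(f,np.argwhere(br)[:,::-1],87)[:,:2].astype(np.float32); print('ridge',br.sum(),cv2.minAreaRect(q))
pl=np.zeros_like(roi); pl[190:310,366:500]=1
hs=cv2.cvtColor(im,cv2.COLOR_BGR2HSV)
pm=pl&(z>120)&(z<175)
c=rect(pm); q=P.reshape(480,640,3)[c[:,0,1],c[:,0,0]]; r=cv2.minAreaRect(q[:,:2].astype(np.float32)); print('plate',r,cv2.boxPoints(r).round(1).tolist())
u=np.array([[379,v] for v in range(205,298,8)]); print(depth(f,u).round(0).tolist())
E
```

```text
table z 0.22396859292200588 cam [ 382.40532291   28.15544984 1463.68965371]
gray table 118 bar 144 sleeve 39 tip 202
bare ((508.7008056640625, 413.19091796875), (291.45263671875, 31.734310150146484), 21.524375915527344) [[367.29998779296875, 374.5], [379.0, 345.0], [650.0999755859375, 451.8999938964844], [638.4000244140625, 481.3999938964844]] 1065.5
sleeve ((329.3572692871094, 342.23590087890625), (83.22566986083984, 39.08338165283203), 21.795812606811523) [[283.5, 344.8999938964844], [298.0, 308.6000061035156], [375.29998779296875, 339.5], [360.70001220703125, 375.79998779296875]] 446.5
fulc n 389
((491.1070251464844, -31.468490600585938), (41.438316345214844, 244.4732208251953), 70.87503051757812)
[ 79.01201262  88.35304166 104.70914937]
ridge 213 ((563.9146118164062, -39.402103424072266), (58.013729095458984, 142.3070831298828), 84.87521362304688)
plate ((548.920166015625, -248.4496307373047), (251.86663818359375, 242.12442016601562), 87.61006164550781) [[422.70001220703125, -369.20001220703125], [664.5999755859375, -379.29998779296875], [675.0999755859375, -127.69999694824219], [433.20001220703125, -117.5999984741211]]
[[655.0, -132.0, 136.0], [635.0, -131.0, 141.0], [617.0, -131.0, 135.0], [597.0, -130.0, 138.0], [578.0, -130.0, 137.0], [559.0, -129.0, 141.0], [540.0, -129.0, 141.0], [521.0, -128.0, 143.0], [502.0, -128.0, 141.0], [484.0, -128.0, 141.0], [465.0, -128.0, 139.0], [447.0, -127.0, 142.0]]
```

View pics/crop0.png

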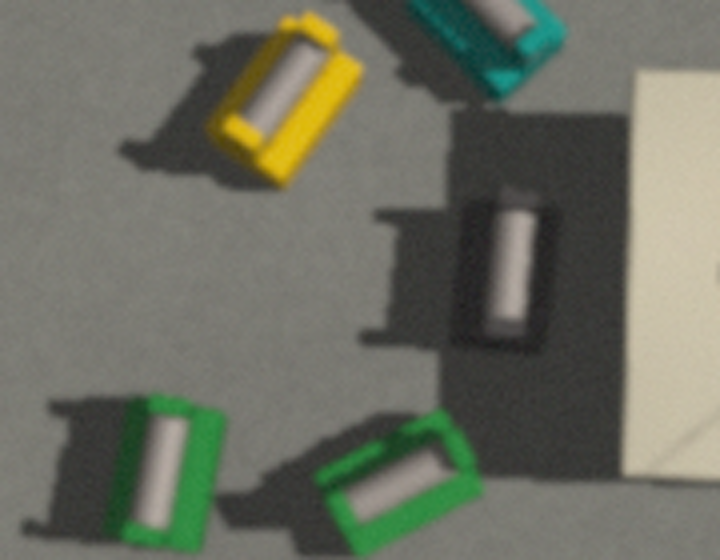

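The crop confirms it: the dark block at crop (510,265), full image (347,246), has the bright ridge and stands parallel to the plate edge at u≈377. The others are yellow, teal or green. Next I'll refine the ridge position, check the obstacle heights and work out the first move.

```bash
cat >> h.py <<'E'
from scipy.spatial.transform import Rotation as Ro
def to(x,y,z,yaw):
    s=arm.observe(); R=Ro.from_rotvec(s['eef_rot']).as_matrix()
    cy=np.degrees(np.arctan2(R[1,0],R[0,0])); d=R.T@(np.array([x,y,z])-s['ee_pos'])/1000
    print('t',round(s['time'],2),'pos',s['ee_pos'].round(1),'yaw',round(cy,2),'gap',round(s['finger_gap'],1),'F',s['contact_force'].round(1),'-> shift',d.round(4),'turn',round(np.radians(-((yaw-cy+180)%360-180)),4))
E
python3 - <<'E'
from h import *
f=load('top'); im=f['color']; g=cv2.cvtColor(im,cv2.COLOR_BGR2GRAY)
m=np.zeros(g.shape,bool); m[229:264,338:357]=1; m&=g>95
q=plane(f,np.argwhere(m)[:,::-1],87)[:,:2].astype(np.float32); print('ridge',m.sum(),cv2.boxPoints(cv2.minAreaRect(q)).round(1).tolist(),q.mean(0))
P=cloud(f); sub=P[190:310,370:500].reshape(-1,3); i=sub[:,2].argmax(); print('scope top',sub[i],np.percentile(sub[:,2],[90,98]))
# front edge top corner via gray rise, on plane z=137
pts=[]
for v in range(206,296,6):
    r=cv2.GaussianBlur(g,(3,3),0)[v,366:392].astype(int); pts.append([366+np.diff(r).argmax()+.5,v])
q=plane(f,pts,138); k=np.polyfit(q[:,0],q[:,1],1); print('edge line y=',k, 'ends',plane(f,[[379,199],[376,301]],138).round(1).tolist())
to(330,-300,330,120); to(430,0,330,120)
E
```

```text
ridge 219 [[530.4000244140625, -66.80000305175781], [597.0, -73.69999694824219], [599.0, -54.0], [532.4000244140625, -47.099998474121094]] [564.37726 -60.30931]
scope top [ 382.40532291   28.15544984 1463.68965371] [181.25964841 284.58645908]
edge line y= [-4.58562848e-02 -9.87605584e+01] ends [[669.0, -131.6, 138.0], [428.6, -120.6, 138.0]]
t 0.1 pos [ 284.3 -612.   229. ] yaw 24.91 gap 93.3 F [ 0.2  0.8 -0.6] -> shift [ 0.1729 -0.2638 -0.1008] turn -1.6596
t 0.1 pos [ 284.3 -612.   229. ] yaw 24.91 gap 93.3 F [ 0.2  0.8 -0.6] -> shift [ 0.39   -0.4938 -0.1005] turn -1.6596
```

```bash
python3 -m crank '[[0.3,0.03,-0.03,-0.04,-0.15],[0.3,0.06,-0.07,-0.08,-0.3],[0.3,0.09,-0.11,-0.1,-0.45],[0.3,0.12,-0.15,-0.1,-0.6],[0.3,0.15,-0.2,-0.1,-0.75],[0.3,0.17,-0.24,-0.1,-0.9],[0.3,0.2,-0.28,-0.1,-1.05],[0.3,0.23,-0.32,-0.1,-1.2],[0.3,0.27,-0.36,-0.1,-1.35],[0.3,0.31,-0.4,-0.1,-1.5],[0.3,0.35,-0.44,-0.1,-1.65],[0.3,0.39,-0.48,-0.1,-1.8]]'; python3 -c "
from h import *
to(467.5,396.7,120,201.6)"
```

```text
time: 1.3
ee_pos: [418.1, -59.4, 329.7]
eef_rot: [1.367, 2.828, 0.0]
contact_force: [1.2, -1.1, 0.0]
finger_gap: 64.8
finger_force: 0.0
t 1.3 pos [418.1 -59.4 329.7] yaw 128.39 gap 64.8 F [ 1.2 -1.1  0. ] -> shift [0.327  0.3219 0.2097] turn -1.2778
```

```bash
python3 -m crank '[[0.3,0.03,0.03,0,-0.12],[0.3,0.06,0.06,0,-0.24],[0.3,0.09,0.09,0,-0.36],[0.3,0.12,0.12,0.02,-0.48],[0.3,0.15,0.15,0.05,-0.6],[0.3,0.18,0.18,0.08,-0.72],[0.3,0.21,0.21,0.11,-0.84],[0.3,0.24,0.24,0.14,-0.96],[0.3,0.27,0.27,0.16,-1.08],[0.3,0.3,0.295,0.18,-1.18],[0.3,0.32,0.315,0.19,-1.25],[0.3,0.327,0.322,0.2,-1.278]]'; python3 - <<'E'
from h import *
f=grab('wrist'); cv2.imwrite('pics/w1.png',f['color'])
to(467.5,396.7,13,201.6)
E
```

```text
time: 2.5
ee_pos: [469.6, 396.6, 128.0]
eef_rot: [0.586, -3.085, 0.001]
contact_force: [0.0, -0.7, -0.0]
finger_gap: 65.3
finger_force: 0.0
t 2.55 pos [469.4 396.1 126.6] yaw -158.48 gap 64.8 F [-1.3  0.6 -1.8] -> shift [0.0012 0.0013 0.1136] turn -0.0014
```

View pics/w1.png

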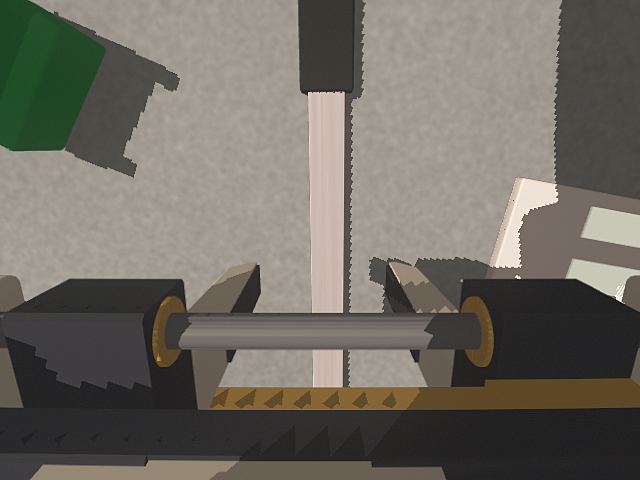

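The wrist view shows the bar running down the middle between the open fingers (bar at u≈327, sleeve edge at v≈92), so I'm going down.

```bash
python3 -m crank '[[0.3,0.001,0.001,0.04,0],[0.3,0.001,0.001,0.075,0],[0.3,0.001,0.001,0.1,0],[0.3,0.001,0.001,0.111,0],[0.3,0.001,0.001,0.112,0],[0.3,0.001,0.001,0.112,0],[1,0.001,0.001,0.112,0],[1,0.001,0.001,0.112,0],[1,0.001,0.001,0.112,0],[1,0.001,0.001,0.112,0],[1,0.001,0.001,0.112,0],[1,0.001,0.001,0.112,0]]'; python3 -c "
from h import *
to(467.5,396.7,13,201.6)"
```

```text
time: 3.75
ee_pos: [468.8, 395.7, 18.0]
eef_rot: [-0.58, 3.087, 0.002]
contact_force: [-2.1, 4.4, 1.3]
finger_gap: 26.9
finger_force: 30.0
t 3.75 pos [468.8 395.7  18. ] yaw -158.72 gap 26.9 F [-2.1  4.4  1.3] -> shift [0.0009 0.0014 0.005 ] turn -0.0057
```

The gripper is 5 mm too high, with only 3 mm of overlap, so I'll regrip lower.

```bash
python3 -m crank '[[0.5,0,0,0,0],[0.5,0,0.001,0.003,0],[0.5,0,0.001,0.005,0],[0.5,0,0.001,0.005,0],[1,0,0.001,0.005,0],[1,0,0.001,0.005,0],[1,0,0.001,0.005,0],[1,0,0.001,0.005,0],[1,0,0.001,0.005,0],[1,0,0.001,-0.01,0],[1,0,0.001,-0.03,0],[1,0,0.001,-0.03,0]]'; python3 -c "
from h import *
to(467.5,396.7,180,201.6)"
```

```text
time: 4.95
ee_pos: [469.4, 396.7, 50.6]
eef_rot: [-0.579, 3.085, 0.003]
contact_force: [1.0, 0.3, -7.3]
finger_gap: 27.4
finger_force: 30.0
t 4.95 pos [469.4 396.7  50.6] yaw -158.73 gap 27.4 F [ 1.   0.3 -7.3] -> shift [ 0.0014  0.0008 -0.1294] turn -0.0058
```

```bash
python3 -m crank '[[1,0,0,-0.03,0],[1,0,0,-0.06,0],[1,0,0,-0.1,0],[1,0,0,-0.14,0.1],[1,0,-0.03,-0.16,0.22],[1,0,-0.06,-0.17,0.34],[1,0,-0.09,-0.17,0.46],[1,0,-0.12,-0.17,0.58],[1,0,-0.15,-0.17,0.7],[1,0,-0.18,-0.17,0.82],[1,0,-0.21,-0.17,0.94],[1,0,-0.24,-0.17,1.06]]'; python3 -c "
from h import *
to(570,110,180,87)"
```

```text
time: 6.15
ee_pos: [555.6, 171.1, 216.8]
eef_rot: [-1.068, -2.954, 0.001]
contact_force: [0.1, 0.9, -7.8]
finger_gap: 27.7
finger_force: 30.0
t 6.15 pos [555.6 171.1 216.8] yaw 140.26 gap 27.7 F [ 0.1  0.9 -7.8] -> shift [-0.0502 -0.0378  0.0368] turn 0.9295
```

```bash
python3 -m crank '[[1,-0.005,-0.004,0,0.11],[1,-0.01,-0.008,0,0.22],[1,-0.02,-0.012,0,0.33],[1,-0.025,-0.018,0,0.44],[1,-0.03,-0.024,0,0.55],[1,-0.035,-0.028,0,0.66],[1,-0.04,-0.032,0.01,0.76],[1,-0.045,-0.036,0.02,0.84],[1,-0.05,-0.038,0.03,0.9],[1,-0.05,-0.038,0.035,0.925],[1,-0.05,-0.038,0.035,0.925],[1,-0.05,-0.038,0.035,0.925]]'; python3 - <<'E'
from h import *
f=grab('top'); cv2.imwrite('pics/t2.png',f['color']); grab('side')
to(571,110,106,87)
E
```

```text
time: 7.35
ee_pos: [570.0, 111.4, 182.8]
eef_rot: [-2.267, -2.175, 0.0]
contact_force: [0.8, -0.4, -7.1]
finger_gap: 27.8
finger_force: 30.0
t 7.45 pos [570.1 111.5 183.2] yaw 87.61 gap 27.8 F [ 0.2  0.  -6.8] -> shift [-0.0014  0.0009  0.0772] turn 0.0106
```

View pics/t2.png

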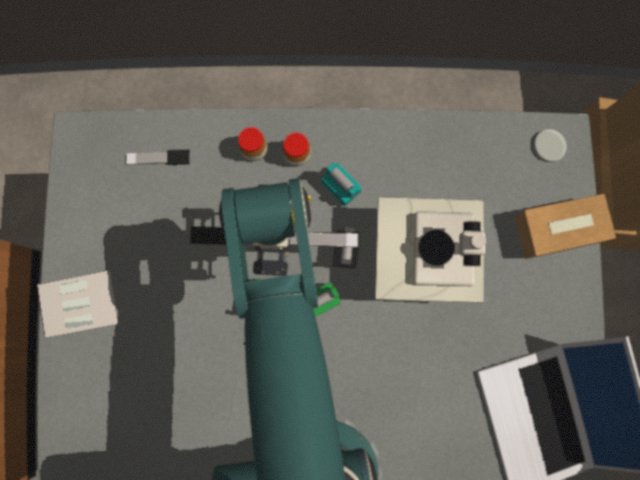

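The bar hangs level, pointing at the plate: tip at (357,240), sleeve end at (192,235), above the dark block at (345,248). Now I'll measure heading, tilt and lateral offset.

```bash
python3 - <<'E'
from h import *
f=load('top'); g=cv2.cvtColor(f['color'],cv2.COLOR_BGR2GRAY); P=cloud(f)
m=np.zeros(g.shape,bool); m[228:252,316:362]=1
b=m&(P[...,2]>150)&(P[...,2]<215)&(g>100)
cs,_=cv2.findContours(b.astype(np.uint8),0,1); c=max(cs,key=cv2.contourArea)
q=plane(f,c.reshape(-1,2),180)[:,:2].astype(np.float32); r=cv2.minAreaRect(q); print(cv2.boxPoints(r).round(1).tolist(),r[2])
m[:]=0; m[222:250,185:222]=1; s=m&(P[...,2]>150)&(P[...,2]<215)
c=max(cv2.findContours(s.astype(np.uint8),0,1)[0],key=cv2.contourArea); q2=plane(f,c.reshape(-1,2),183)[:,:2].astype(np.float32); print(cv2.boxPoints(cv2.minAreaRect(q2)).round(1).tolist())
for mm in (b,s):
    z=P[mm]; k=np.polyfit(z[:,1],z[:,2],1); print('z',np.median(z[:,2]),'slope',k[0],'y',z[:,1].mean())
E
```

```text
[[549.9000244140625, -72.19999694824219], [578.7999877929688, -73.4000015258789], [582.5, 18.0], [553.7000122070312, 19.200000762939453]] 87.66108703613281
[[555.4000244140625, 232.6999969482422], [596.7000122070312, 232.60000610351562], [596.7999877929688, 304.29998779296875], [555.5, 304.3999938964844]]
z 182.19457336566086 slope -0.0076372007132695366 y -26.96673020627687
z 183.0353282809175 slope -0.0060213515791763044 y 268.2520414089093
```

```bash
python3 -m crank '[[1,0,0,0.03,0],[1,0,0,0.055,0],[1,0,0,0.07,0],[1,0,0,0.078,0],[1,0,0,0.078,0],[1,0,0,0.078,0],[1,0,0,0.078,0],[1,-0.01,0,0.078,0],[1,-0.02,0,0.078,0],[1,-0.025,0,0.078,0],[1,-0.025,0,0.078,0],[1,-0.025,0,0.078,0]]'; python3 - <<'E'
from h import *
f=grab('side'); cv2.imwrite('pics/s3.png',cv2.resize(f['color'][120:320,220:480],None,fx=3,fy=3,interpolation=cv2.INTER_CUBIC))
to(566,5,104,87.6)
E
```

```text
time: 8.65
ee_pos: [569.0, 86.0, 104.7]
eef_rot: [-2.269, -2.172, -0.0]
contact_force: [-0.6, 0.5, -8.1]
finger_gap: 27.3
finger_force: 30.0
t 8.7 pos [569.   86.2 104.7] yaw 87.52 gap 27.7 F [-0.1  1.2 -7.6] -> shift [-0.0813  0.0005  0.0007] turn -0.0013
```

View pics/s3.png

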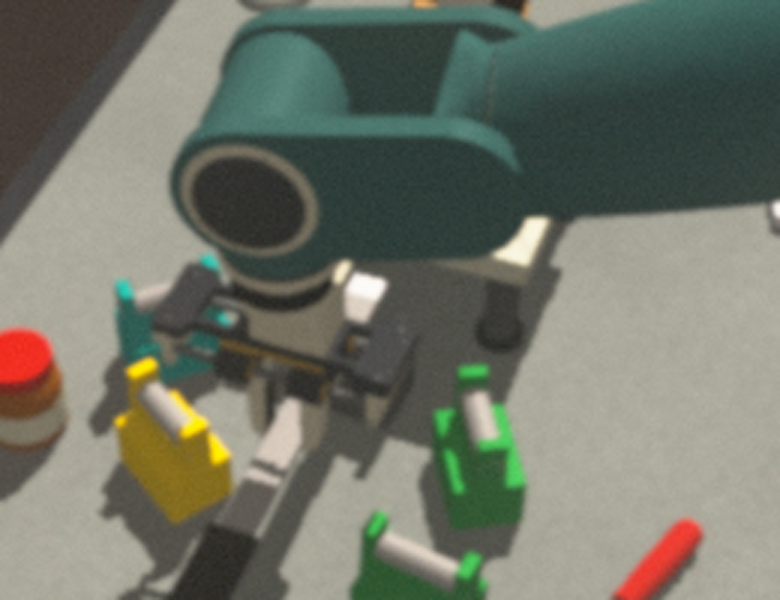

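The side crop shows the arm hiding the block, with the bar (crop 280,440) level and clear of the yellow and green blocks. The force is just the bar's weight, so nothing is touching. I'm inserting the bar.

```bash
python3 -m crank '[[1,-0.01,0,0,0],[1,-0.02,0,0,0],[1,-0.03,0,0,0],[1,-0.04,0,0,0],[1,-0.05,0,0,0],[1,-0.06,0,0,0],[1,-0.07,0,0,0],[1,-0.08,0,0,0],[1,-0.08,0,0,0],[1,-0.08,0,0.002,0],[1,-0.08,0,0.004,0],[1,-0.08,0,0.004,0]]'; python3 -c "
from h import *
to(566,5,100,87.6)"
```

```text
time: 9.9
ee_pos: [565.4, 6.6, 100.2]
eef_rot: [-2.268, -2.173, 0.001]
contact_force: [0.3, -0.3, -7.9]
finger_gap: 27.6
finger_force: 30.0
t 9.9 pos [565.4   6.6 100.2] yaw 87.56 gap 27.6 F [ 0.3 -0.3 -7.9] -> shift [-0.0016  0.0007  0.0002] turn -0.0007
```

Now I'm lowering until the ridge takes the weight.

```bash
python3 -m crank '[[1,0,0,0.001,0],[1,0,0,0.002,0],[1,0,0,0.002,0],[1,0,0,0.002,0]]'; python3 -c "
from h import *
to(566,5,100,87.6)
print(arm.observe()['moment'])"
```

```text
time: 10.3
ee_pos: [565.6, 6.4, 98.8]
eef_rot: [2.269, 2.173, 0.0]
contact_force: [-0.1, 0.5, -7.0]
finger_gap: 27.4
finger_force: 30.0
t 10.3 pos [565.6   6.4  98.8] yaw 87.54 gap 27.4 F [-0.1  0.5 -7. ] -> shift [-0.0014  0.0005 -0.0012] turn -0.001
[ 0.01157826 -0.07034664 -0.0292543 ]
```

```bash
python3 -m crank '[[1,0,0,0.001,0],[1,0,0,0.0015,0],[1,0,0,0.0015,0]]'; python3 -m crank '[[1,0,0,0.001,0],[1,0,0,0.0015,0],[1,0,0,0.0015,0]]';python3 -c "
from h import *
to(566,5,100,87.6)
print(arm.observe()['moment'])"
```

```text
time: 10.6
ee_pos: [565.7, 6.4, 97.3]
eef_rot: [2.269, 2.173, 0.001]
contact_force: [0.2, 1.5, -4.9]
finger_gap: 27.5
finger_force: 30.0
time: 10.9
ee_pos: [565.6, 6.3, 95.6]
eef_rot: [2.269, 2.173, 0.0]
contact_force: [0.8, 3.0, -6.4]
finger_gap: 27.5
finger_force: 30.0
t 10.9 pos [565.6   6.3  95.6] yaw 87.54 gap 27.5 F [ 0.8  3.  -6.4] -> shift [-0.0013  0.0005 -0.0044] turn -0.0011
[ 0.10855202 -0.23967517  0.09150816]
```

Contact is made, so I'm releasing and lifting clear.

```bash
python3 -m crank '[[0.6,0,0,0,0],[0.5,0,0,0,0],[0.45,0,0,0,0],[0.45,0,0,0,0],[0.45,0,0,-0.02,0],[0.45,0,0,-0.05,0],[0.45,0,0,-0.08,0],[0.45,0.03,0,-0.11,0],[0.45,0.07,0,-0.12,0],[0.45,0.11,0,-0.12,0],[0.8,0.15,0,-0.12,0],[1,0.15,0,-0.12,0]]'; python3 - <<'E'
from h import *
f=grab('wrist'); cv2.imwrite('pics/w4.png',f['color']); 
f=grab('top'); grab('side'); cv2.imwrite('pics/t4.png',cv2.resize(f['color'][180:320,160:400],None,fx=3,fy=3,interpolation=cv2.INTER_CUBIC))
to(566,5,100,87.6)
E
```

```text
time: 12.1
ee_pos: [571.8, 159.8, 215.6]
eef_rot: [-2.265, -2.176, -0.001]
contact_force: [0.0, -0.9, 0.0]
finger_gap: 39.6
finger_force: 0.0
t 12.25 pos [571.9 155.9 215.6] yaw 87.56 gap 27.6 F [-0.6  0.8 -0.2] -> shift [-0.1509  0.0005  0.1157] turn -0.0007
```

View pics/t4.png

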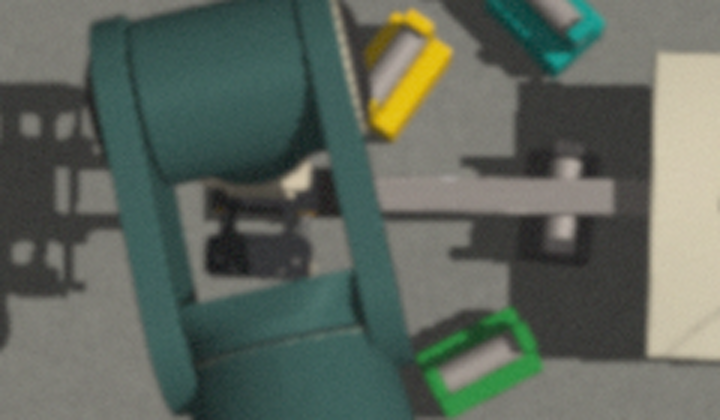

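View pics/w4.png

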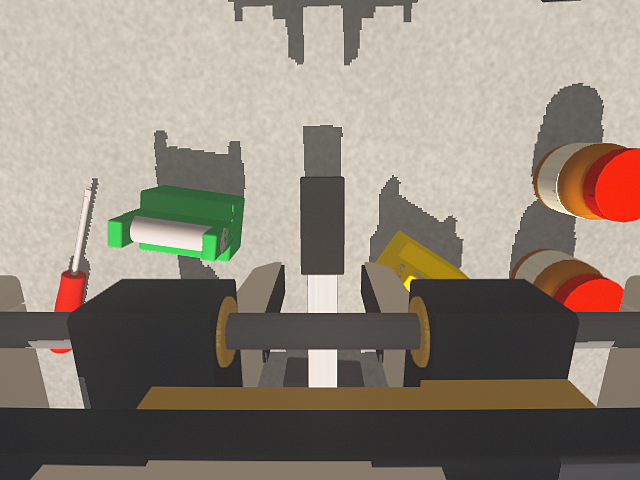

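The bar lies on the ridge between the cheeks. In the top crop it runs into the plate's shadow at u≈615 and under the edge at u≈650. In the wrist view the sleeve spans (322,178) to (322,272). I'll measure the sleeve's pose now.

```bash
python3 - <<'E'
from h import *
f=load('wrist'); print(depth(f,[[322,182],[322,200],[322,225],[322,268],[322,290]]).round(1).tolist(), depth(f,[[500,80]]).round(1))
print(plane(f,[[322,178]],60).round(1))
t=load('top'); print('bar top',depth(t,[[290,245],[310,245],[330,245],[345,245]]).round(1).tolist())
print('plate',np.median(depth(t,[[381,v] for v in range(210,290,2)])[:,2]))
s=arm.observe(); print(s['ee_pos'])
to(577,240,140,87.6)
E
```

```text
[[571.9, 195.4, 64.6], [571.2, 179.6, 66.7], [570.3, 157.1, 68.9], [568.8, 118.3, 75.6], [567.9, 96.6, 75.4]] [[ 7.560e+02  2.847e+02 -1.000e-01]]
[[572.  198.5  60. ]]
bar top [[567.8, 80.8, 73.8], [566.4, 31.9, 83.8], [565.1, -16.3, 93.5], [565.3, -52.6, 91.9]]
plate 140.81783291183922
[571.93755918 155.86016454 215.60009965]
t 12.25 pos [571.9 155.9 215.6] yaw 87.56 gap 27.6 F [-0.6  0.8 -0.2] -> shift [0.0843 0.0015 0.0756] turn -0.0007
```

```bash
cat >> h.py <<'E'
def tilt():
    f=grab('top'); P=cloud(f); g=f['color'].astype(int)
    m=np.zeros((480,640),bool); m[204:296,381:412]=1; m[204:210,381:478]=1; m[288:296,381:478]=1
    p=P[m]; p=p[(p[:,2]>125)&(p[:,2]<175)]
    for _ in range(2):
        A=np.c_[p,np.ones(len(p))][:,[0,1,3]]; k=np.linalg.lstsq(A,p[:,2],rcond=None)[0]; r=p[:,2]-A@k; p=p[abs(r)<8]
    print('plate tilt deg',np.degrees(np.arctan(k[1])).round(2),'roll',np.degrees(np.arctan(k[0])).round(2),'front top z',(k@[555,-125,1]).round(1),len(p))
E
python3 -m crank '[[1,0.016,0,0.03,0],[1,0.016,0,0.07,0],[1,0.016,0,0.1,0],[1,0.016,0,0.12,0],[1,0.016,0,0.13,0],[1,0.016,0,0.13,0],[1,0.016,0,0.13,0],[1,0.016,0,0.133,0],[1,0.016,0,0.136,0],[1,0.016,0,0.139,0],[1,0.016,0,0.142,0],[1,0.016,0,0.142,0]]'; python3 -c "
from h import *
tilt(); to(571,172,50,87.6)"
```

```text
time: 13.45
ee_pos: [573.6, 171.9, 75.8]
eef_rot: [2.267, 2.172, 0.002]
contact_force: [-4.2, -5.1, 18.3]
finger_gap: 0.7
finger_force: 8.5
plate tilt deg -3.67 roll -0.08 front top z 141.6 3742
t 13.5 pos [573.6 171.9  75.8] yaw 87.53 gap 0.3 F [-4.4 -5.1 17.5] -> shift [ 0.     -0.0026  0.0258] turn -0.0011
```

```bash
python3 -m crank '[[1,0,0,0.002,0],[1,0,0,0.004,0],[1,0,0,0.006,0],[1,0,0,0.008,0],[1,0,0,0.01,0],[1,0,0,0.012,0],[1,0,0,0.014,0],[1,0,0,0.016,0],[1,0,0,0.016,0]]'; python3 -c "
from h import *
tilt(); to(571,172,50,87.6)"
```

```text
time: 14.4
ee_pos: [574.5, 171.3, 60.7]
eef_rot: [2.266, 2.17, 0.004]
contact_force: [-1.7, -10.4, 23.9]
finger_gap: 0.6
finger_force: 10.4
plate tilt deg -1.45 roll -0.0 front top z 151.5 3745
t 14.45 pos [574.5 171.4  60.8] yaw 87.53 gap 0.8 F [ -1.7 -11.6  24.1] -> shift [ 0.0005 -0.0036  0.0107] turn -0.0012
```

```bash
python3 -m crank '[[1,0,0,0.002,0],[1,-0.001,0,0.004,0],[1,-0.001,0,0.006,0],[1,-0.002,0,0.008,0],[1,-0.002,0,0.0095,0],[1,-0.002,0,0.0105,0],[1,-0.002,0,0.0105,0]]'; python3 -c "
from h import *
tilt(); to(571,172,50,87.6)"
```

```text
time: 15.15
ee_pos: [574.7, 169.4, 50.6]
eef_rot: [2.265, 2.17, 0.005]
contact_force: [-0.1, -10.2, 25.2]
finger_gap: 0.5
finger_force: 11.3
plate tilt deg 0.13 roll 0.18 front top z 158.3 3760
t 15.2 pos [574.7 169.4  50.6] yaw 87.53 gap 0.7 F [-1.3 -9.8 25.5] -> shift [ 0.0024 -0.0038  0.0006] turn -0.0012
```

The plate is about level. I'll ease off a little and check that it holds before leaving.

```bash
python3 -m crank '[[1,0,0,-0.004,0],[1,0,0,-0.01,0],[1,0,0,-0.02,0],[1,0,0,-0.04,0],[1,0,0,-0.07,0],[1,0.04,0,-0.1,0],[1,0.08,0,-0.12,0],[1,0.12,0,-0.12,0],[1,0.16,0,-0.12,0],[1,0.18,0,-0.12,0],[1,0.18,0,-0.12,0],[1,0.18,0,-0.12,0]]'; python3 - <<'E'
from h import *
tilt(); tilt(); to(571,172,50,87.6)
a=load('top')['color'][170:320,170:410]; b=grab('side')['color'][120:330,200:440]
cv2.imwrite('pics/f5.png',np.hstack([cv2.resize(a,(480,300)),cv2.resize(b,(320,280))[:, :].copy() if 0 else cv2.resize(b,(320,300))]))
w=grab('wrist')
E
```

```text
time: 16.4
ee_pos: [580.2, 349.5, 166.9]
eef_rot: [2.268, 2.174, -0.001]
contact_force: [0.1, -1.3, 0.3]
finger_gap: 0.4
finger_force: 0.0
plate tilt deg 0.12 roll 0.13 front top z 158.3 3755
plate tilt deg 0.16 roll 0.13 front top z 158.3 3752
t 16.5 pos [580.5 348.8 167.3] yaw 87.49 gap 0.5 F [ 0.1 -0.4 -0.3] -> shift [-0.177  -0.0017  0.1173] turn -0.002
```

View pics/f5.png

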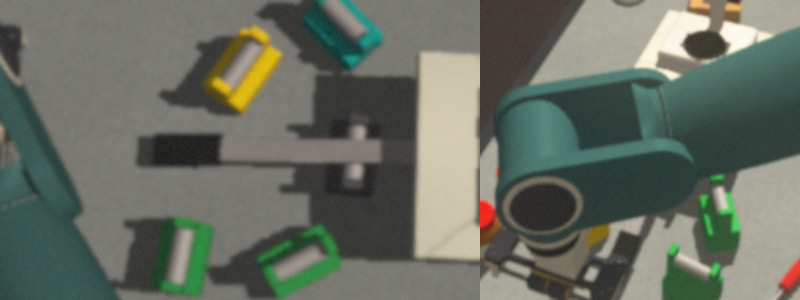

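The plate has stayed level on its own (tilt about 0.1°). The bar lies over the dark block (top half, ridge at (355,150)) with its tip under the edge at u≈415, and the arm is clear. I'm handing in the job.

```bash
python3 -c "
from rig import close_job
print(close_job())"
```

```text
the job is handed in; nothing more can be done
None
```

The job is handed in: I levered the plate up with the bar only, to within about 0.2° of level, and it held after release; the bar lies over the dark fulcrum block, the arm is clear, and it took about 16.6 s (no verdict was returned).

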